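Nudge the box panel onto the jig's pins

ROBOT

A 7-joint arm with a two-finger parallel gripper is mounted at the origin on the work surface. World frame = base frame: x ahead of the robot, y to its left, z up, the work surface at z = 0. Lengths are in m, angles in rad, forces in N, time in s.
With the tool pointing down it reaches from about 0.4 to 0.925 m from the base axis. Payload 5.6 kg.
Tool frame: the origin (TCP) lies at the very end of the fingers, on their centre line; the grasp point (between the pads) lies 19 mm behind it (robot.tcp_to_grasp is the distance from the TCP to the grasp point, in m); z points along the fingers, x is the direction in which the jaws open and shut, and the axes are right-handed (so a half turn about z gives the same grasp; the last joint's range is limited). The gripper opens to 85 mm and grips with 20 to 120 N. Pads are 22 mm wide; open, the fingers measure 114 mm over their backs; the gripper's body (76 mm by 85 mm) begins 54 mm behind the grasp point. The pads swing forward as they close: fully open they stand 13 mm farther back than shut.
Start: joints at [-1.161, 0.468, -0.012, 1.603, 0.006, 1.071, -0.056], TCP at [0.284, 0.584, 0.231] pointing down, gripper open.
Joint ranges: [-2.53, 2.53], [-0.31, 2.02], [-1.57, 1.55], [0.28, 2.44], [-1.29, 4.43], [0.15, 1.84], [-2.92, 2.92]. Speed limits (rad/s): [2.57, 2.57, 3.14, 3.14, 3.14, 3.14, 3.14].

INTERFACE

Orientations are given as a 3x3 rotation matrix whose columns are the frame's x, y, z axes.
In Python, from workcell import robot, read_camera, job, find_in gives the robot as it stands.
- The arm moves only by the tool servo_tool, never from a script. Its argument "moves" is one flat list of numbers, 7 for each row, row after row: the opening, from 0 (shut) to 1 (fully open), then the shift along the tool's x, y, z in mm, then the turn, a rotation vector about the tool's x, y, z in rad. In form: [gripper, dx, dy, dz, rx, ry, rz, gripper, dx, dy, dz, rx, ry, rz, ...]. A call has 1 to 20 rows; each row is the pose to reach, as a shift and turn from the pose measured when the call began, along the tool's axes at that moment; what a row does not reach only later rows make up. A row lasts 1/12 s, in which the tool goes at most 41.7 mm and 7.16 degrees, less where a joint would pass 70% of its speed; a pose out of reach is approached as far as the arm can. A call with a gripper value outside its range is refused whole. The fingers move at their own pace and stop on an object; "squeeze" is the grip in N (left out, the last holds). Time passes only in rows, so rows that repeat a pose let the fingers close. It gives the time, the measured TCP pose, the force and the opening at its end, in the units of the state.
- robot.state(): the state, without advancing time (a new reading comes with each control period).
- read_camera(name): name is "scene" or "side" or "wrist"; returns a dict with "image" (400x640x3 uint8, red, green, blue), "fx", "fy", "cx", "cy" (pixels), "R" (3x3) and "t" (3): a world point X has camera coordinates R X + t; the wrist camera has in their place "tool_from_camera" (4x4, takes a point from camera to tool coordinates, whose origin is the TCP and whose axes are the tool frame's). Camera axes: x right, y down, z forward; pixel columns grow to the right and rows downward; lengths in m; the calibration is good to about 2 mm. A picture is of the moment at which its call begins: read the wrist's pose just before it. There is no depth.
- job.close_job(): hands the job in, once; it reports no verdict.
Trained networks look in the newest picture that a camera, given by its name, has taken for a name from the list of things; names that differ only in an ending like _2 or _b are one class to them, and where a whole thing is asked for, a point or a joint stands for the part that bears it (a point fixed in the world has none). Each returns a list of dicts, best first, with "conf" (0 to 1); they miss things now and then, are a little off and sometimes report something else, mostly with a low value. They report only what shows in the picture. A call takes as long as a camera call.
- find_in(camera, query): "rect" ([left, top, width, height] in pixels, round what is visible of it).
The state is a dict: "time_s": time; "joint_positions": joint angles; "dq": joint speeds; "tau": joint torques, N m; "position": TCP position; "tool_rot": TCP orientation; "contact_force": force on the tool from outside, world axes, zero at the start; "torque": the same for the moment, N m; "gripper_width": finger opening in m.
Only numpy, scipy, OpenCV 4.12 (cv2) and the standard library are available. Lean on these libraries where they do the work, as an engineer would, in place of code of your own. Each camera call takes 0.05 s, during which the arm holds its last target.

TASK

The pale wooden panel with two holes lies propped on the two steel pins of the jig. With the fingertips push it back against the fence and then sideways along it, without gripping or lifting it, until both holes drop over the pins and it lies flat on the jig's deck. Leave everything else where it stands.

Things in the scene. Friction and masses are not known exactly. Their poses are not given: they have to be found in the camera images.
- jig: Fixed wooden jig. Deck 235 mm deep (x -120 to +115 mm) by 380 mm wide (y), top face 18 mm above the table. Pins at x = +44, y = +50 and -50 mm. Origin: on the table, z = 0; x points from the robot's side to the fence, y along the fence to the left, z up; within 18 degrees of square to the robot. The seated plate's origin is at x = +19 mm, y = 0 here.
- fence (a point): middle of the fence's front face, at deck level; axes as the jig. The fence runs along the deck's whole back, at jig x = +85 to +115 mm, 30 mm high above the deck. The plate seated has its back edge 1 mm from it; pressed square against it, its holes are in line with the pins and need only a sideways push.
- pin_left (a point): centre of the foot of the left pin, on the deck; axes as the jig. Both pins are steel, 12 mm thick and 11 mm tall: the lower 5 mm straight, the rest a half ball.
- pin_right (a point): centre of the foot of the right pin, on the deck; axes as the jig
- plate: Loose pale wooden plate, 130 (x) by 210 (y) by 9 mm, 0.13 to 0.25 kg, slides under 1 to 2 N. At the start its back part lies on the pins' noses, its front edge on the deck (slope about 6 degrees), 16 to 26 mm short of its place towards the fence, 14 to 40 mm to the left or right of it, up to 6 degrees askew. Origin: centre of the underside; x towards the fence, z up.
- hole_left (a point): centre of the left hole at the plate's underside; axes as the plate. The holes are 16 mm round through holes at plate x = +25 mm, y = +50 and -50 mm: 2 mm of play all round the pins.
- hole_right (a point): centre of the right hole at the plate's underside; axes as the plate
- ring: Bystander: small turned wooden ring, 42 mm across and 14 mm high, loose near the front left corner of the jig deck. Origin at its underside or middle.
- knob: Bystander: small turned wooden knob, 26 mm across and 28 mm high, loose near the front right corner of the jig deck. Origin at its underside or middle.
- hoops: Bystander: stack of wooden hoops in one piece, 86 mm across and 48 mm high, on the table left of the jig. Origin at its underside or middle.
- glue: Bystander: glue bottle, 54 mm across and 140 mm tall, on the table right of the jig towards the back. Origin at its underside or middle.
- case: Bystander: small closed wooden case, 70 x 110 x 45 mm, on the table right of the jig. Origin at its underside or middle.
- screwdriver: Bystander: screwdriver lying on the table behind the fence. Origin at its underside or middle.
- brush: Bystander: brush lying on the table behind the fence. Origin at its underside or middle.

How it is judged:
At the end, for the whole second after the job is handed in: Each hole is centred within 3.5 mm of its pin, the panel's underside at both holes is within 2 mm of the deck, it is level within 0.025 rad and at rest (horizontal distance between hole_left and pin_left below 0.0035 m and horizontal distance between hole_right and pin_right below 0.0035 m and z of hole_left in the frame of pin_left below 0.002 m and z of hole_right in the frame of pin_right below 0.002 m and angle between plate's own z axis and vertical below 0.025 rad and linear speed of plate below 0.01 m/s); the robot touches nothing.
It fails at once if the plate is lifted (its middle rises more than 20 mm above the deck, at the start it is about 7 mm) or tipped up (more than 0.3 rad) (z of plate in the frame of jig above 0.038 m or angle between plate's own z axis and vertical above 0.3 rad).
It fails at once if a bystander is moved more than 25 mm (distance of any of ring, knob, hoops, glue, case, screwdriver, brush from where it was at the start of the episode above 0.025 m).
It also fails if it takes over 38 s, if anything falls off the work surface, if the arm or the gripper's body presses on something with over 40 N, if the wrist force passes 120 N, or if a joint passes its speed limit or range.

## Working session

There is one attempt and no reset: what is moved stays moved. The work goes in short steps, Python scripts to look and compute and a tool call to move; the robot and the scene stay as the last step left them, time stands still between calls to the robot, and variables do not carry over. Pictures are saved under pics/ and viewed, and the job is handed in when it is done.

Besides the shell and the picture viewer there is one more tool, called as name(argument=value, ...) on one line, values as JSON. servo_tool: Moves the arm, as the interface text tells. Its arguments: {"type":"object","properties":{"moves":{"type":"array"},"squeeze":{"type":"number"}},"required":["moves"]}

```bash
mkdir -p pics; ls
cat > h.py <<'E'
import numpy as np, cv2
from workcell import robot, read_camera, job, find_in
def snap(c,n):
    d=read_camera(c); cv2.imwrite(f'pics/{n}.png',d['image'][:,:,::-1]); return d
def ray(d,u,v,z):
    R=np.array(d['R']);t=np.array(d['t']);C=-R.T@t
    r=R.T@np.array([(u-d['cx'])/d['fx'],(v-d['cy'])/d['fy'],1]); return C+r*(z-C[2])/r[2]
def proj(d,X):
    p=np.array(d['R'])@np.array(X)+np.array(d['t']); return [d['fx']*p[0]/p[2]+d['cx'],d['fy']*p[1]/p[2]+d['cy']]
E
python3 - <<'E'
from h import *
for c in ['scene','side','wrist']:
    d=snap(c,c+'0')
    for q in ['plate','jig','hole_left','hole_right','pin_left','fence']:
        try: print(c,q,[(np.round(r['rect']),round(r['conf'],2)) for r in find_in(c,q)[:3]])
        except Exception as e: print(q,e)
    print({k:np.round(v,3).tolist() for k,v in d.items() if k!='image'})
print(robot.state())
E
```

```text
pics
scene plate [(array([255., 191.,  97.,  48.]), 0.85), (array([203., 266.,  95.,  30.]), 0.41), (array([390., 198.,  35.,  29.]), 0.38)]
scene jig [(array([204., 180., 179.,  90.]), 0.88)]
scene hole_left [(array([252., 196.,  96.,  42.]), 0.92), (array([203., 184., 178.,  89.]), 0.57), (array([140., 222.,  52.,  44.]), 0.45)]
scene hole_right [(array([254., 193.,  95.,  48.]), 0.61), (array([203., 266.,  96.,  31.]), 0.49), (array([140., 223.,  55.,  44.]), 0.34)]
scene pin_left [(array([205., 186., 174.,  86.]), 0.63)]
scene fence []
{'fx': 466.201, 'fy': 466.201, 'cx': 320.648, 'cy': 198.39, 'R': [[0.502, 0.865, 0.009], [0.503, -0.283, -0.817], [-0.704, 0.414, -0.577]], 't': [-0.326, -0.224, 1.558]}
side plate [(array([304., 160.,  92.,  76.]), 0.87)]
side jig [(array([269., 126., 173., 143.]), 0.86)]
side hole_left [(array([304., 158.,  93.,  78.]), 0.87)]
side hole_right [(array([306., 158.,  94.,  76.]), 0.62), (array([339., 243.,  20.,  16.]), 0.44)]
side pin_left [(array([270., 126., 168., 144.]), 0.69), (array([304., 156.,  95.,  82.]), 0.28)]
side fence [(array([267., 1
[... 630 characters left out ...]
,
        1.0713888 , -0.05633235]), 'dq': array([-0.00063185,  0.00085098, -0.00087631,  0.0012472 ,  0.00188079,
        0.00059604,  0.00052205]), 'tau': array([ 7.09415908e-04, -5.32246542e+01,  2.21324380e-02, -2.51624894e+01,
        1.15933787e-02,  1.42782468e-03, -1.34378503e-06]), 'position': array([0.28440633, 0.5844798 , 0.23127191]), 'tool_rot': array([[ 4.37588048e-01,  8.99175566e-01,  2.63210855e-05],
       [ 8.99175567e-01, -4.37588049e-01, -3.77463764e-06],
       [ 8.12373052e-06,  2.53190133e-05, -1.00000000e+00]]), 'contact_force': array([0.56569967, 0.09037913, 0.6184243 ]), 'torque': array([ 0.04768689,  0.00594409, -0.00386175]), 'gripper_width': 0.08516241373155241}
```

Run:
```python
import cv2
a=cv2.imread('pics/scene0.png')[150:320,120:450];b=cv2.imread('pics/side0.png')[90:290,220:480]
cv2.imwrite('pics/a.png',cv2.resize(a,None,fx=2.4,fy=2.4,interpolation=3));cv2.imwrite('pics/b.png',cv2.resize(b,None,fx=3,fy=3,interpolation=3))
```

```text
(no output)
```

View pics/a.png

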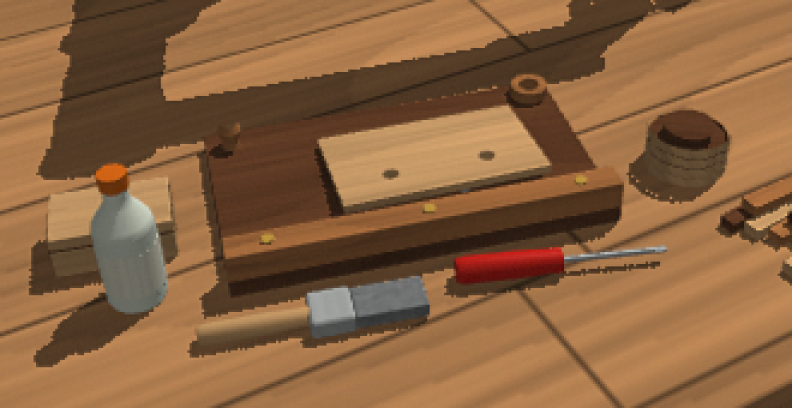

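View pics/b.png

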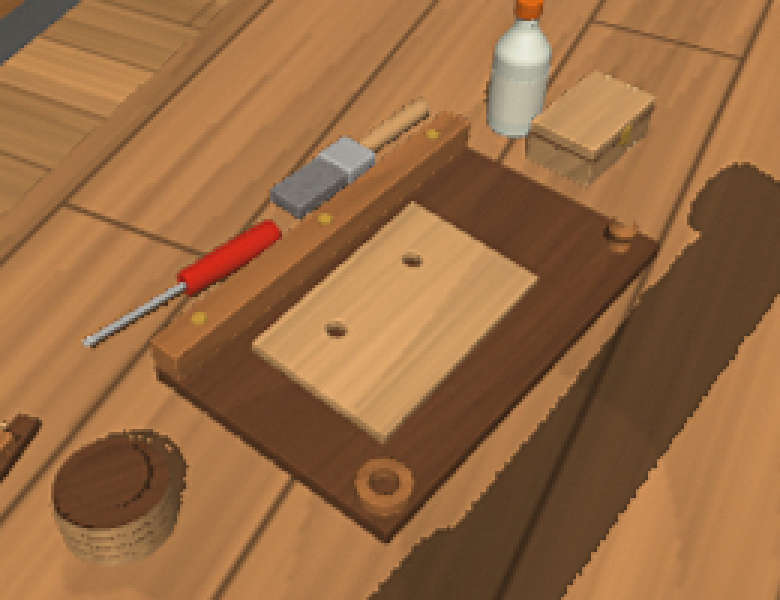

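View pics/scene0.png

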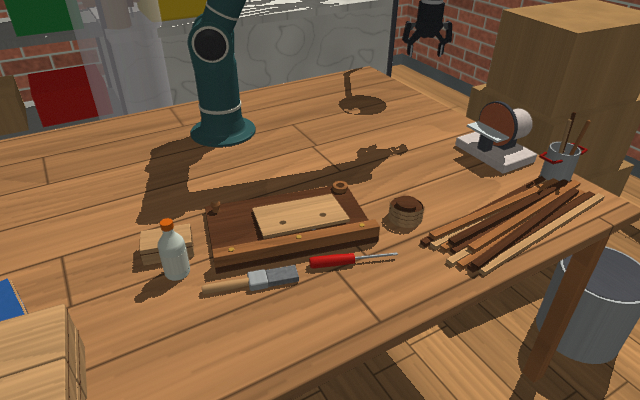

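```bash
cat > fit.py <<'E'
from h import *
from scipy.optimize import least_squares
import pickle
J=dict(FR=[-.12,-.19,.018],FL=[-.12,.19,.018],TBR=[.115,-.19,.048],TBL=[.115,.19,.048],TFL=[.085,.19,.048],TFR=[.085,-.19,.048])
def Rz(a): c,s=np.cos(a),np.sin(a); return np.array([[c,-s,0],[s,c,0],[0,0,1]])
def Ry(a): c,s=np.cos(a),np.sin(a); return np.array([[c,0,s],[0,1,0],[-s,0,c]])
P=dict(BL=[.065,.105,.009],BR=[.065,-.105,.009],FR=[-.065,-.105,.009],FL=[-.065,.105,.009],HL=[.025,.05,.009],HR=[.025,-.05,.009])
def jig(p,X): return Rz(p[2])@np.array(X)+[p[0],p[1],0]
E
python3 - <<'E'
from fit import *
d={c:read_camera(c) for c in['scene','side']}
for c in d: d[c].pop('image')
pickle.dump(d,open('cams.pkl','wb'))
S=lambda u,v:(120+u/2.4,150+v/2.4); D=lambda u,v:(220+u/3,90+v/3)
jo=[('scene','FR',S(205,139)),('scene','FL',S(547,86)),('scene','TBR',S(226,240)),('scene','TBL',S(622,180)),('scene','TFL',S(606,168)),
('side','FR',D(657,240)),('side','FL',D(387,531)),('side','TFL',D(183,356)),('side','TBL',D(153,350)),('side','TFR',D(469,118)),('side','TBR',D(440,111))]
r=lambda p:np.concatenate([np.array(proj(d[c],jig(p,J[k])))-o for c,k,o in jo])
s=least_squares(r,[.6,0,0],loss='soft_l1');print(s.x,np.round(s.fun,1))
po=[('scene','FR',S(318,139)),('scene','FL',S(508,105)),('scene','BL',S(550,166)),('scene','BR',S(342,206)),('scene','HR',S(391,174)),('scene','HL',S(487,156)),
('side','BL',D(253,345)),('side','BR',D(413,202)),('side','FR',D(538,275)),('side','FL',D(385,440)),('side','HR',D(411,260)),('side','HL',D(336,330))]
pw=lambda q,X:Rz(q[2])@Ry(q[4])@np.array(X)+[q[0],q[1],q[3]]
r2=lambda q:np.concatenate([np.array(proj(d[c],pw(q,P[k])))-o for c,k,o in po])
t=least_squares(r2,[.6,0,0,.025,-.1],loss='soft_l1');print(t.x,np.round(t.fun,1))
print('plate in jig',Rz(s.x[2]).T@(np.r_[t.x[:2],0]-np.r_[s.x[:2],0]),np.degrees(t.x[2]-s.x[2]),np.degrees(s.x[2]))
E
```

```text
[ 0.56197974 -0.04057745 -0.22442325] [-1.6 -1.7 -2.9 -3.  -0.9  8.   0.8  0.7  2.4 -1.9  0.8 -0.   0.2  0.5
 -3.   1.  -2.1 -3.4 -0.1  0.6  0.8 -1.2]
[ 0.56442671 -0.01018415 -0.2058916   0.02244509 -0.08985758] [-0.6 -0.  -0.5 -0.3  0.1 -0.3  0.5  0.2 -0.8 -0.1 -0.8 -0.3 -0.8 -0.2
 -0.3  0.4 -0.1  1.2 -0.4 -0.4  0.1  0.2 -0.1  0.1]
plate in jig [-0.00437824  0.03017567  0.        ] 1.0617855737987154 -12.85850512773571
```

servo_tool(moves=[1,-467,406,20,0,0,-0.227,1,-467,406,20,0,0,-0.227,1,-467,406,20,0,0,-0.227,1,-467,406,20,0,0,-0.227,1,-467,406,20,0,0,-0.227,1,-467,406,20,0,0,-0.227,1,-467,406,20,0,0,-0.227,1,-467,406,20,0,0,-0.227,1,-467,406,20,0,0,-0.227,1,-467,406,20,0,0,-0.227,1,-467,406,20,0,0,-0.227,1,-467,406,20,0,0,-0.227,1,-467,406,20,0,0,-0.227,1,-467,406,20,0,0,-0.227,1,-467,406,20,0,0,-0.227,1,-467,406,20,0,0,-0.227,1,-467,406,20,0,0,-0.227,1,-467,406,20,0,0,-0.227,1,-467,406,20,0,0,-0.227])

```text
time_s: 2.73
position: [0.4449, -0.0117, 0.2113]
tool_rot: [[0.222, 0.975, -0.0], [0.975, -0.222, 0.0], [0.0, -0.0, -1.0]]
contact_force: [-0.3, -0.3, 0.5]
gripper_width: 0.0852
```

```bash
cat >> h.py <<'E'
def wsnap(n):
    s=robot.state(); d=snap('wrist',n)
    T=np.array(d['tool_from_camera']); W=np.eye(4); W[:3,:3]=s['tool_rot'];W[:3,3]=s['position']
    C=np.linalg.inv(W@T); d['R']=C[:3,:3]; d['t']=C[:3,3]
    print(s['time_s'],np.round(s['position'],4),np.round(s['contact_force'],2)); return d
E
python3 - <<'E'
from h import *; import pickle
d=wsnap('w1'); d.pop('image'); pickle.dump(d,open('w1.pkl','wb'))
E
```

```text
2.7333 [ 0.4449 -0.0117  0.2113] [-0.31 -0.26  0.5 ]
```

View pics/w1.png

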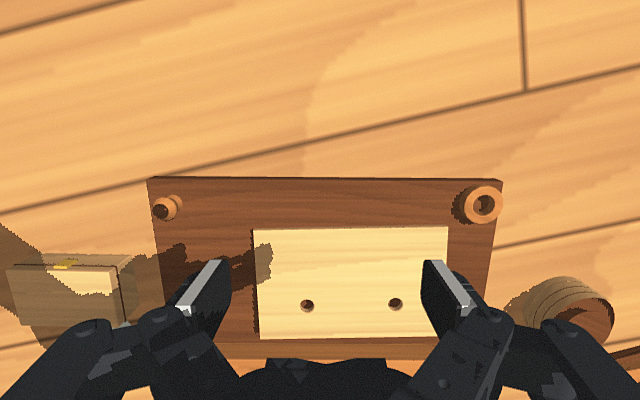

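Run:
```python
import cv2
a=cv2.imread('pics/w1.png')[165:370,135:515]
cv2.imwrite('pics/w1z.png',cv2.resize(a,None,fx=2.1,fy=2.1,interpolation=cv2.INTER_CUBIC))
```

```text
(no output)
```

View pics/w1z.png

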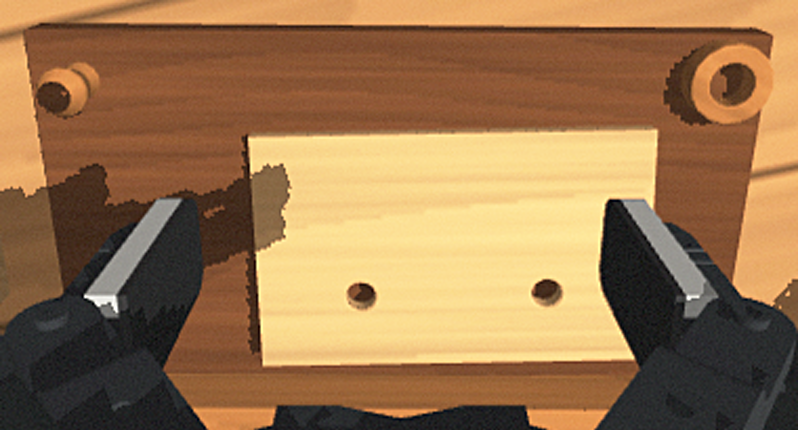

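Run:
```python
from fit import *
d=pickle.load(open('cams.pkl','rb')); d['w']=pickle.load(open('w1.pkl','rb'))
S=lambda u,v:(120+u/2.4,150+v/2.4); D=lambda u,v:(220+u/3,90+v/3); W=lambda u,v:(135+u/2.1,165+v/2.1)
jo=[('w','FR',W(28,32)),('w','FL',W(771,36)),('scene','FR',S(205,139)),('scene','FL',S(547,86)),('side','FR',D(657,240)),('side','FL',D(387,531))]
r=lambda p:np.concatenate([np.array(proj(d[c],jig(p,J[k])))-o for c,k,o in jo])
s=least_squares(r,[.6,0,0]);print(s.x,np.round(s.fun,1))
r=lambda p:np.concatenate([np.array(proj(d[c],jig(p,J[k])))-o for c,k,o in jo[:2]])
s=least_squares(r,[.6,0,0]);print('wrist only',s.x,np.round(s.fun,1))
for k in J:
  for c in d: print(k,c,np.round(proj(d[c],jig(s.x,J[k]))), end=' ')
  u=proj(d['w'],jig(s.x,J[k])); print('wz',np.round((np.array(u)-[135,165])*2.1))
po=[('w','FR',W(248,136)),('w','FL',W(657,129)),('w','BR',W(262,366)),('w','HR',W(361,295)),('w','HL',W(546,292)),
('scene','FR',S(318,139)),('scene','FL',S(508,105)),('scene','BL',S(550,166)),('scene','BR',S(342,206)),('scene','HR',S(391,174)),('scene','HL',S(487,156)),
('side','BL',D(253,345)),('side','BR',D(413,202)),('side','FR',D(538,275)),('side','FL',D(385,440)),('side','HR',D(411,260)),('side','HL',D(336,330))]
pw=lambda q,X:Rz(q[2])@Ry(q[4])@np.array(X)+[q[0],q[1],q[3]]
for sel in (po,po[:5]):
  r2=lambda q:np.concatenate([np.array(proj(d[c],pw(q,P[k])))-o for c,k,o in sel]+[[] if len(sel)>5 else [1000*(q[3]-.025),300*(q[4]+.1)]])
  t=least_squares(r2,[.6,0,-.2,.025,-.1]);print(t.x,np.round(t.fun,1))
  print('plate in jig',Rz(s.x[2]).T@(np.r_[t.x[:2],0]-np.r_[s.x[:2],0]),np.degrees(t.x[2]-s.x[2]))
print('ring',ray(d['w'],*W(733,84),.032),'fence front foot?',ray(d['w'],*W(300,376),.048))
```

```text
[ 0.56523464 -0.04023442 -0.22834496] [-2.4  0.6  2.7  0.5 -0.9 -1.3 -1.9 -2.3 -0.3 -0.1 -1.7 -0. ]
wrist only [ 0.56505881 -0.0403681  -0.22876397] [-2.6  0.4  2.6  0.4]
FR scene [204. 207.] FR side [439. 170.] FR w [146. 181.] wz [23. 33.]
FL scene [346. 184.] FL side [347. 267.] FL w [505. 183.] wz [776.  37.]
TBR scene [214. 259.] TBR side [367. 126.] TBR w [163. 382.] wz [ 58. 455.]
TBL scene [381. 227.] TBL side [268. 203.] TBL w [486. 383.] wz [736. 458.]
TFL scene [376. 219.] TFL side [277. 209.] TFL w [489. 362.] wz [744. 414.]
TFR scene [212. 249.] TFR side [375. 130.] TFR w [159. 361.] wz [ 51. 411.]
[ 0.56604118 -0.01095596 -0.20239378  0.02356927 -0.09704071] [-0.  -0.2  0.1 -0.7  0.5 -1.1 -0.3 -0.   0.1 -0.2 -0.7  0.3 -0.5 -0.1
  0.3 -0.5  0.5  0.2 -0.7 -0.1 -0.7 -0.4 -1.2 -0.9 -0.8 -0.4 -0.7  0.5
 -0.7 -1.1 -0.4 -0.6 -0.5 -0.7]
plate in jig [-0.00571312  0.02886865  0.        ] 1.5109002895207841
[ 0.56598976 -0.01104481 -0.20306299  0.02468369 -0.1001439 ] [-0.3  0.   0.4 -0.3  0.1 -0.5 -0.4  0.5  0.2  0.4 -0.3 -0. ]
plate in jig [-0.00574306  0.02877045  0.        ] 1.4725577910885204
ring [0.50569062 0.14238902 0.032     ] fence front foot? [ 0.61270176 -0.10560982  0.048     ]
```

servo_tool(moves=[0,28,27,60,0,0,0.005,0,28,27,90,0,0,0.005,0,28,27,120,0,0,0.005,0,28,27,140,0,0,0.005,0,28,27,150,0,0,0.005,0,28,27,150,0,0,0.005,0,28,27,150,0,0,0.005,0,28,27,150,0,0,0.005,0,28,27,150,0,0,0.005,0,28,27,150,0,0,0.005,0,28,27,165,0,0,0.005,0,28,27,175,0,0,0.005,0,28,27,183,0,0,0.005,0,28,27,187,0,0,0.005,0,28,27,189,0,0,0.005,0,28,27,189,0,0,0.005], squeeze=20)

```text
time_s: 4.12
position: [0.4772, 0.0096, 0.0219]
tool_rot: [[0.226, 0.974, -0.001], [0.974, -0.226, 0.0], [0.0, -0.001, -1.0]]
contact_force: [0.0, -0.1, -0.2]
gripper_width: 0.0002
```

Run:
```python
from h import *; import pickle
d=wsnap('w2')
d=snap('side','s2'); a=cv2.imread('pics/s2.png')[90:290,220:480]; cv2.imwrite('pics/s2z.png',cv2.resize(a,None,fx=3,fy=3,interpolation=3))
```

```text
4.1167 [0.4772 0.0096 0.0219] [ 0.05 -0.1  -0.19]
```

View pics/w2.png

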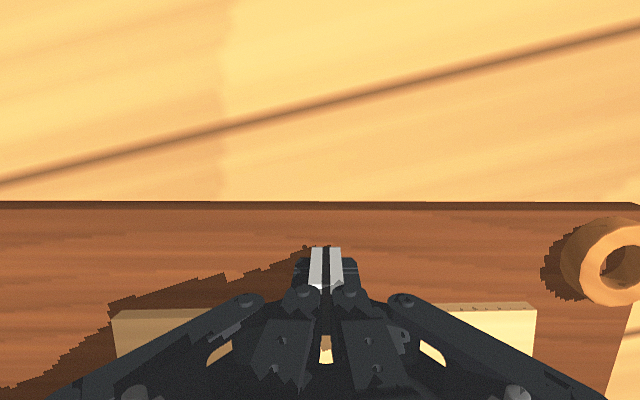

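View pics/s2z.png

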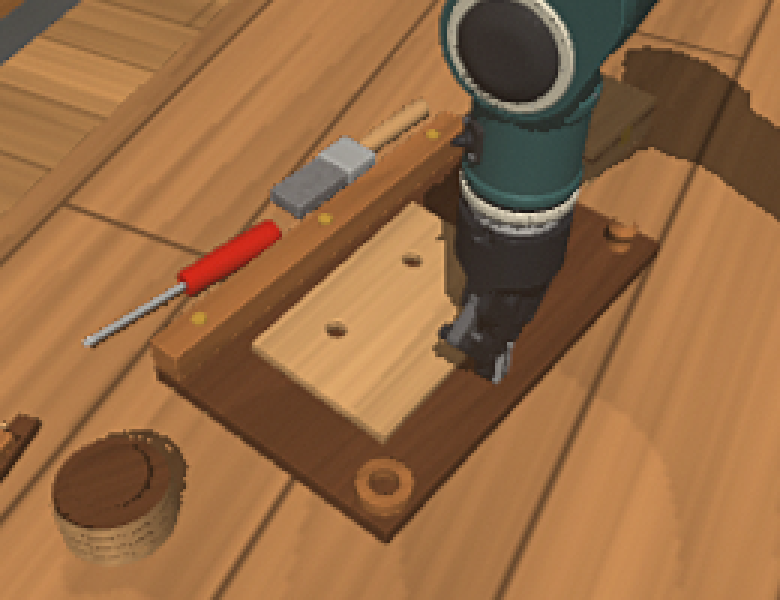

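servo_tool(moves=[0,0,5,0,0,0,0,0,0,10,0,0,0,0,0,0,14,0,0,0,0,0,0,17,0,0,0,0,0,0,20,0,0,0,0,0,0,23,0,0,0,0,0,0,26,0,0,0,0,0,0,29,0,0,0,0,0,0,31,0,0,0,0,0,0,33,0,0,0,0,0,0,35,0,0,0,0,0,0,35,0,0,0,0])

```text
time_s: 5.22
position: [0.5124, 0.0016, 0.0225]
tool_rot: [[0.227, 0.974, 0.001], [0.974, -0.227, 0.0], [0.0, 0.001, -1.0]]
contact_force: [-1.1, 0.7, -0.2]
gripper_width: -0.0002
```

Run:
```python
from h import *
print(robot.state()['contact_force'])
d=snap('side','s3'); a=cv2.imread('pics/s3.png')[90:290,220:480]; cv2.imwrite('pics/s3z.png',cv2.resize(a,None,fx=3,fy=3,interpolation=3))
```

```text
[-1.07902724  0.74393195 -0.19676936]
```

View pics/s3z.png

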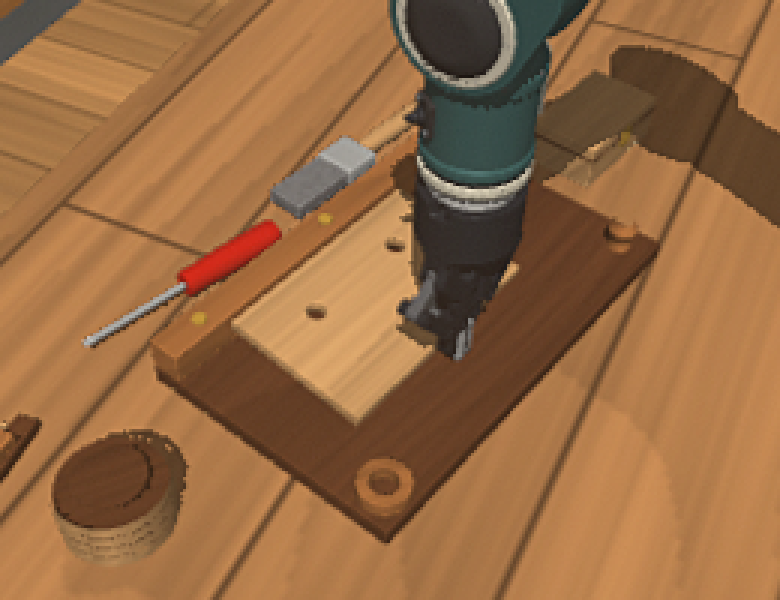

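servo_tool(moves=[0,0,2,0,0,0,0,0,0,4,0,0,0,0,0,0,5,0,0,0,0,0,0,5,0,0,0,0])

```text
time_s: 5.6
position: [0.5141, 0.0009, 0.0221]
tool_rot: [[0.226, 0.974, -0.006], [0.974, -0.226, 0.001], [-0.0, -0.006, -1.0]]
contact_force: [-8.5, 1.1, 6.3]
gripper_width: 0.0
```

servo_tool(moves=[0,0,-8,0,0,0,0,0,0,-14,-2,0,0,0,0,0,-14,-30,0,0,0,0,0,-14,-60,0,0,0,0,30,5,-60,0,0,0,0,65,25,-60,0,0,0,0,100,45,-60,0,0,0,0,123,62,-60,0,0,0,0,123,65,-60,0,0,0,0,123,65,-60,0,0,0])

```text
time_s: 6.43
position: [0.6067, 0.1074, 0.0816]
tool_rot: [[0.224, 0.975, -0.004], [0.975, -0.224, 0.001], [0.0, -0.004, -1.0]]
contact_force: [-0.3, -0.7, -0.5]
gripper_width: -0.0003
```

Run:
```python
from h import *
import pickle
d=wsnap('w4'); d.pop('image'); pickle.dump(d,open('w4.pkl','wb'))
d=snap('side','s4'); a=cv2.imread('pics/s4.png')[90:290,220:480]; cv2.imwrite('pics/s4z.png',cv2.resize(a,None,fx=3,fy=3,interpolation=3))
d=snap('scene','sc4'); a=cv2.imread('pics/sc4.png')[150:320,120:450]; cv2.imwrite('pics/sc4z.png',cv2.resize(a,None,fx=2.4,fy=2.4,interpolation=3))
```

```text
6.4333 [0.6067 0.1074 0.0816] [-0.31 -0.7  -0.49]
```

View pics/s4z.png

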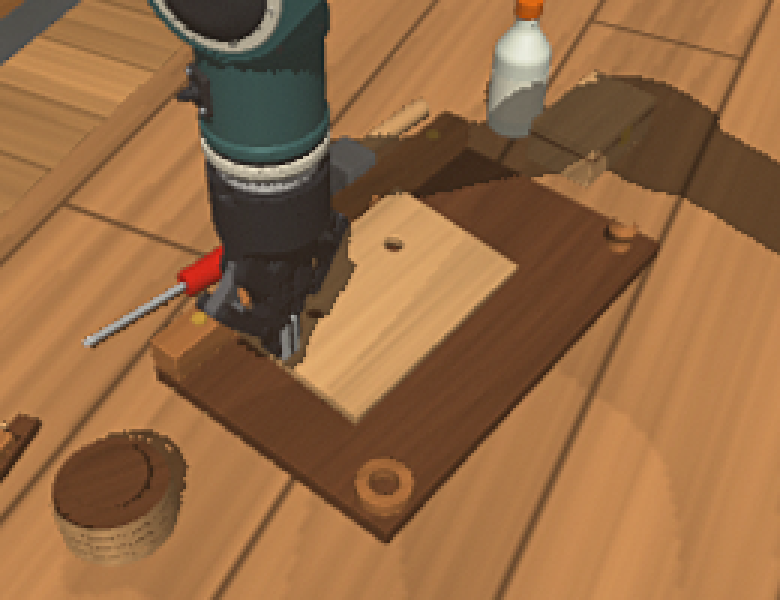

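View pics/w4.png

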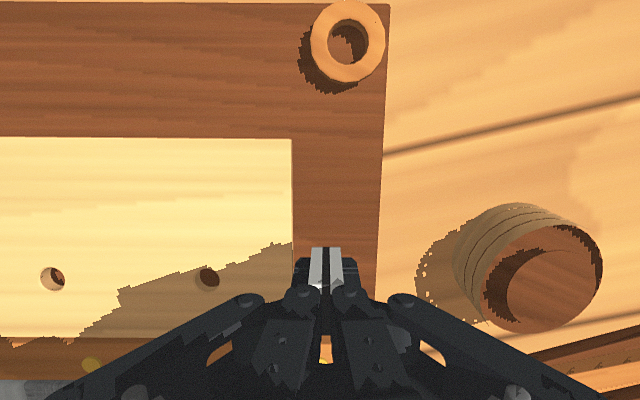

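View pics/sc4z.png

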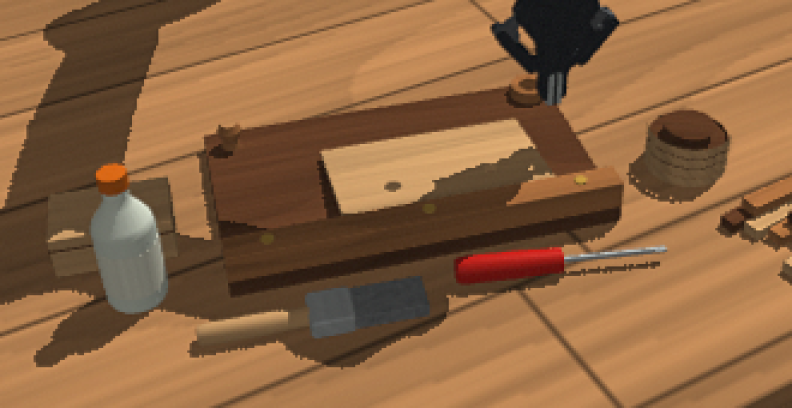

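Run:
```python
from fit import *
d=pickle.load(open('w4.pkl','rb'))
p=[.56506,-.04037,-.2288]
f=lambda u,v,z:Rz(p[2]).T@(ray(d,u,v,z)-[p[0],p[1],0])
print('FL',f(291,139,.027),'deckFL',f(389,4,.018),'HR',f(52,278,.038),'HL',f(208,277,.038),'deckL',f(381,160,.018),f(293,240,.036))
print('screw',f(93,364,.048))
s=robot.state(); print('tcp',Rz(p[2]).T@(s['position']-[p[0],p[1],0]))
```

```text
FL [-0.04683458  0.13190404  0.027     ] deckFL [-0.12077316  0.18793036  0.018     ] HR [ 0.04057347 -0.02275082  0.038     ] HL [0.0395005  0.07749156 0.038     ] deckL [-0.0330553   0.18799001  0.018     ] [0.01456711 0.13243776 0.036     ]
screw [ 0.09864603 -0.00114276  0.048     ]
tcp [0.00568461 0.14995993 0.08146518]
```

servo_tool(moves=[0,2,0,30,0,0,0,0,2,0,50,0,0,0,0,2,0,57,0,0,0,0,2,0,59,0,0,0,0,-2,0,59,0,0,0,0,-6,0,59,0,0,0,0,-9,0,59,0,0,0,0,-12,0,59,0,0,0,0,-15,0,59,0,0,0,0,-18,0,59,0,0,0,0,-20,0,59,0,0,0,0,-20,0,59,0,0,0])

```text
time_s: 7.58
position: [0.6001, 0.0846, 0.023]
tool_rot: [[0.228, 0.974, -0.005], [0.974, -0.228, 0.0], [-0.001, -0.005, -1.0]]
contact_force: [0.4, 0.9, 2.2]
gripper_width: -0.0004
```

```bash
cat > look.py <<'E'
from fit import *
import sys
n=sys.argv[1]
d=wsnap('w'+n); d.pop('image'); pickle.dump(d,open(f'w{n}.pkl','wb'))
snap('side','s'+n)
a=cv2.imread(f'pics/w{n}.png'); b=cv2.imread(f'pics/s{n}.png')[110:260,250:450]
b=cv2.resize(b,(440,330),interpolation=cv2.INTER_CUBIC)
cv2.imwrite(f'pics/c{n}.png',np.vstack([cv2.resize(a[100:],(580,272)),np.hstack([b,np.zeros((330,140,3),np.uint8)])]))
p=[.56506,-.04037,-.2288]
s=robot.state(); print('tcp jig',Rz(p[2]).T@(s['position']-[p[0],p[1],0]))
E
python3 look.py 5
```

```text
7.5833 [0.6001 0.0846 0.023 ] [0.44 0.94 2.23]
tcp jig [0.00555976 0.12983163 0.02269708]
```

View pics/c5.png

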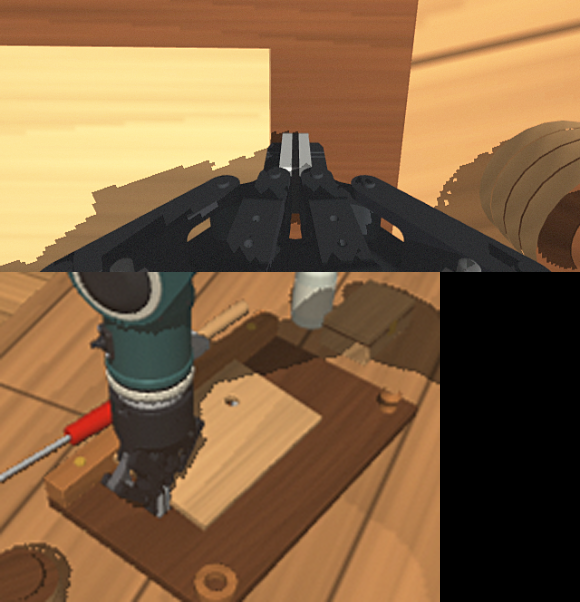

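```bash
cat > fl.py <<'E'
from fit import *
import sys
n,u,v,z=sys.argv[1],*map(float,sys.argv[2:5])
d=pickle.load(open(f'w{n}.pkl','rb'));p=[.56506,-.04037,-.2288]
print(Rz(p[2]).T@(ray(d,u,v,z)-[p[0],p[1],0]))
E
python3 fl.py 5 298 153 .027; python3 fl.py 5 10 150 .027
python3 -c "
import cv2;a=cv2.imread('pics/w5.png')[110:290,0:420];cv2.imwrite('pics/w5z.png',cv2.resize(a,None,fx=1.9,fy=1.9))"
```

```text
[-0.04746391  0.11746972  0.027     ]
[-0.04885116 -0.00512517  0.027     ]
```

View pics/w5z.png

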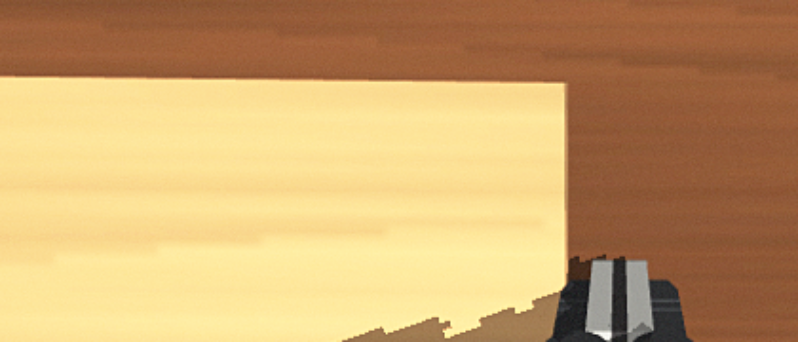

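servo_tool(moves=[0,-3,0,1,0,0,0,0,-6,0,1,0,0,0,0,-8,0,1,0,0,0,0,-9,0,1,0,0,0,0,-9,0,1,0,0,0])

```text
time_s: 8.1
position: [0.5974, 0.0749, 0.0214]
tool_rot: [[0.229, 0.973, -0.007], [0.973, -0.229, -0.001], [-0.002, -0.007, -1.0]]
contact_force: [-0.1, 0.3, 0.3]
gripper_width: 0.0002
```

```bash
python3 look.py 6
python3 -c "
import cv2;a=cv2.imread('pics/w6.png')[110:290,0:420];cv2.imwrite('pics/w6z.png',cv2.resize(a,None,fx=1.9,fy=1.9))"
```

```text
8.1 [0.5974 0.0749 0.0214] [-0.07  0.26  0.32]
tcp jig [0.00544307 0.120408   0.02151679]
```

View pics/w6z.png

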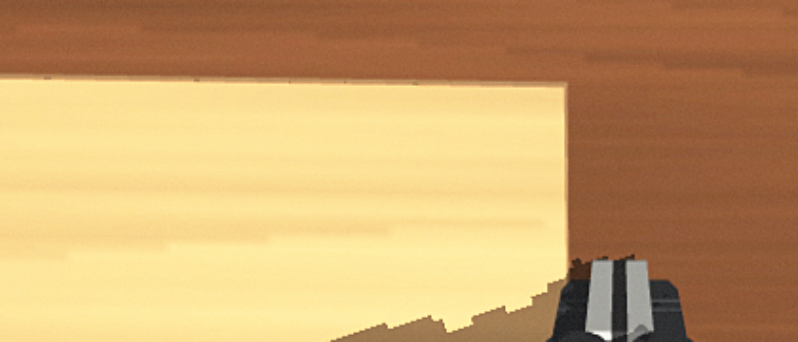

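View pics/c6.png

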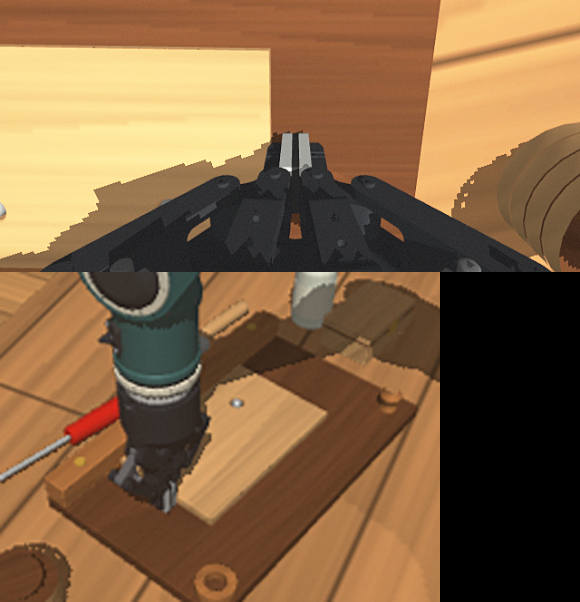

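```bash
python3 -c "
import cv2;a=cv2.imread('pics/w6.png')[290:390,0:130];b=cv2.imread('pics/s6.png')[150:220,330:420];cv2.imwrite('pics/h6.png',cv2.resize(a,None,fx=5,fy=5));cv2.imwrite('pics/g6.png',cv2.resize(b,None,fx=6,fy=6,interpolation=2))"
```

```text
(no output)
```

View pics/h6.png

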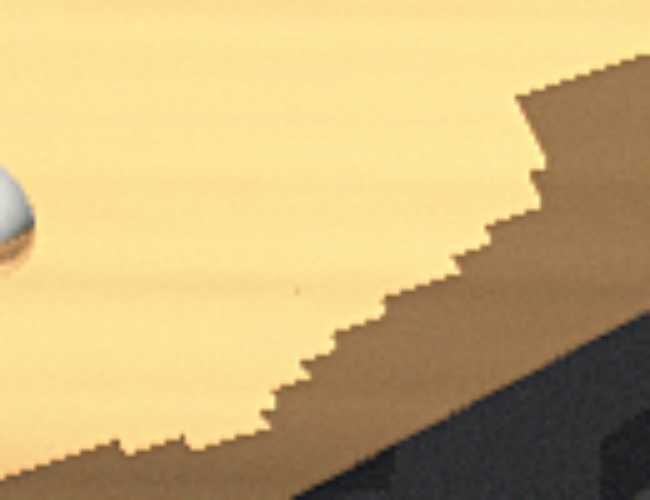

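View pics/g6.png

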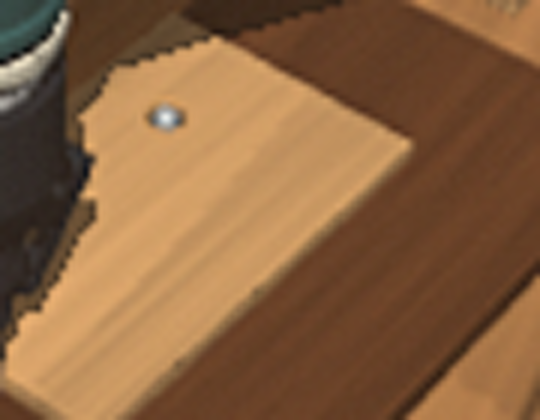

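servo_tool(moves=[0,8,0,0,0,0,0,0,12,0,-10,0,0,0,0,12,0,-50,0,0,0,0,0,-20,-85,0,0,0,0,-30,-45,-110,0,0,0,0,-60,-70,-135,0,0,0,0,-90,-90,-160,0,0,0,0,-120,-115,-180,0,0,0,0,-120,-115,-180,0,0,0,0,-120,-115,-180,0,0,0])

```text
time_s: 9.03
position: [0.4586, -0.0164, 0.2053]
tool_rot: [[0.231, 0.973, -0.002], [0.973, -0.231, 0.001], [0.001, -0.003, -1.0]]
contact_force: [0.8, -0.2, -0.4]
gripper_width: 0.0001
```

```bash
python3 look.py 7
python3 -c "
import cv2;a=cv2.imread('pics/w7.png')[165:370,135:515];cv2.imwrite('pics/w7z.png',cv2.resize(a,None,fx=2.1,fy=2.1,interpolation=2))"
```

```text
9.0333 [ 0.4586 -0.0164  0.2053] [ 0.8  -0.19 -0.43]
tcp jig [-0.10807347  0.00184115  0.20346603]
```

View pics/w7z.png

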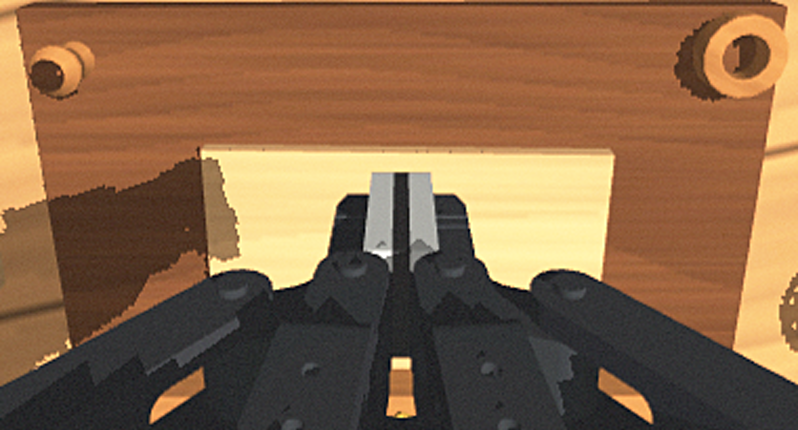

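View pics/c7.png

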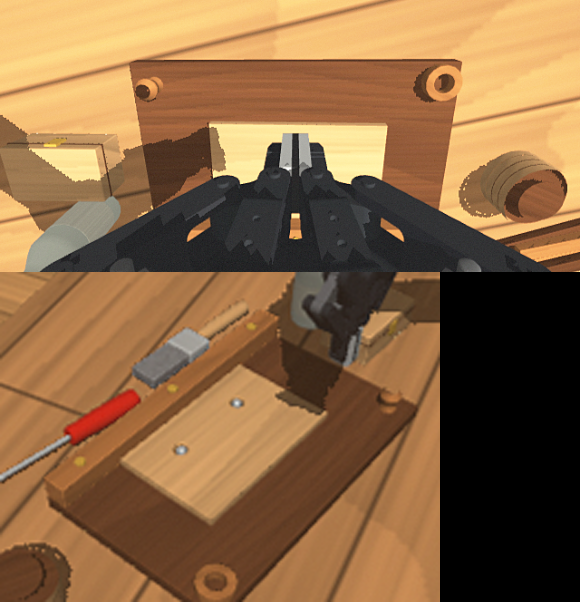

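servo_tool(moves=[1,0,-40,0,0,0,0,1,0,-80,0,0,0,0,1,0,-90,0,0,0,0,1,0,-90,0,0,0,0,1,0,-90,0,0,0,0,1,0,-90,0,0,0,0,1,0,-90,0,0,0,0,1,0,-90,0,0,0,0,1,0,-90,0,0,0,0])

```text
time_s: 9.88
position: [0.3732, 0.0063, 0.2037]
tool_rot: [[0.228, 0.974, -0.004], [0.974, -0.228, 0.0], [-0.0, -0.004, -1.0]]
contact_force: [0.2, 0.2, -0.3]
gripper_width: 0.0856
```

```bash
python3 look.py 8
python3 - <<'E'
from h import *
snap('scene','sc8')
a=cv2.imread('pics/sc8.png')[180:260,240:360];cv2.imwrite('pics/sc8z.png',cv2.resize(a,None,fx=6,fy=6,interpolation=2))
a=cv2.imread('pics/s8.png')[145:245,290:400];cv2.imwrite('pics/s8z.png',cv2.resize(a,None,fx=6,fy=6,interpolation=2))
a=cv2.imread('pics/w8.png')[215:375,215:465];cv2.imwrite('pics/w8z.png',cv2.resize(a,None,fx=3,fy=3,interpolation=2))
E
```

```text
9.8833 [0.3732 0.0063 0.2037] [ 0.2   0.17 -0.35]
tcp jig [-0.19775571  0.00184335  0.20369233]
```

View pics/w8.png

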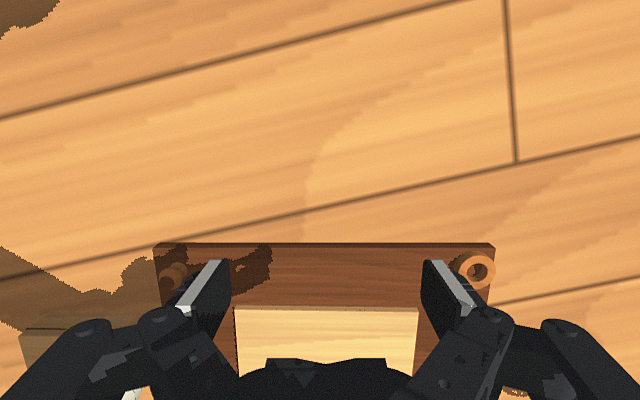

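View pics/s8z.png

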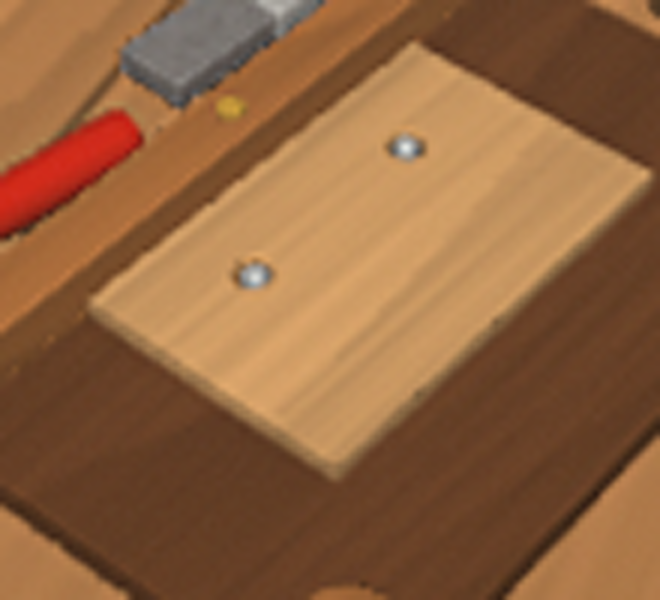

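View pics/sc8z.png

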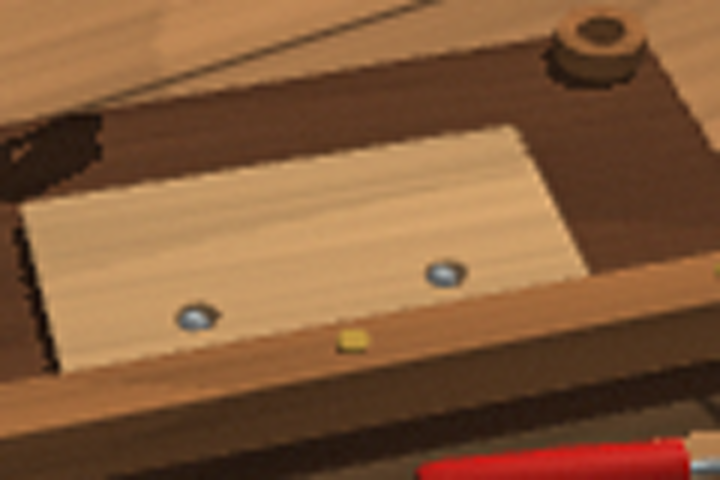

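View pics/w8z.png

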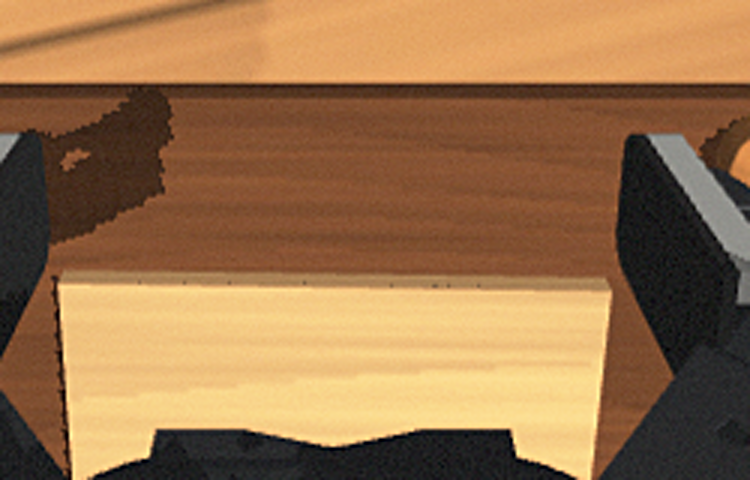

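Run:
```python
from fit import *
d=pickle.load(open('cams.pkl','rb')); d['w']=pickle.load(open('w8.pkl','rb'))
S=lambda u,v:(240+u/6,180+v/6); D=lambda u,v:(290+u/6,145+v/6); W=lambda u,v:(215+u/3,215+v/3)
po=[('side','BL',D(90,303)),('side','BR',D(415,42)),('side','FR',D(652,174)),('side','FL',D(337,466)),('side','HR',D(405,147)),('side','HL',D(253,274)),
('scene','FR',S(22,207)),('scene','FL',S(515,127)),('scene','HR',S(197,317)),('scene','HL',S(446,273)),('w','FR',W(60,284)),('w','FL',W(610,291))]
pw=lambda q,X:Rz(q[2])@Ry(q[4])@np.array(X)+[q[0],q[1],q[3]]
r2=lambda q:np.concatenate([np.array(proj(d[c],pw(q,P[k])))-o for c,k,o in po])
t=least_squares(r2,[.6,0,-.2,.025,-.1]);print(t.x,np.round(t.fun,1))
p=[.56506,-.04037,-.2288]
print('plate in jig',Rz(p[2]).T@(np.r_[t.x[:2],0]-np.r_[p[:2],0]),np.degrees(t.x[2]-p[2]))
C=np.linalg.inv(t.jac.T@t.jac); print('sd',np.sqrt(np.diag(C))*.5)
```

```text
[ 0.58067389 -0.04264776 -0.24536902  0.01685655  0.01397502] [-1.  -0.3 -1.   0.3 -0.5 -0.5 -0.9 -0.2 -0.5 -0.3 -0.8 -0.2 -0.6 -0.7
 -0.7 -0.5 -0.5  0.1 -0.6  0.4 -0.7 -0.9  0.6 -0.7]
plate in jig [0.0157236  0.00132297 0.        ] -0.9493347510243673
sd [0.00038606 0.00034238 0.00311857 0.00050042 0.0083253 ]
```

servo_tool(moves=[1,0,35,0,0,0,0,1,0,65,0,0,0,0,1,0,74,0,0,0,0,1,0,74,0,0,0,0,1,0,74,0,0,0,0])

```text
time_s: 10.45
position: [0.4441, -0.0107, 0.2029]
tool_rot: [[0.229, 0.973, -0.006], [0.973, -0.229, 0.0], [-0.001, -0.006, -1.0]]
contact_force: [-0.3, 0.1, -0.7]
gripper_width: 0.0856
```

```bash
python3 look.py 9
python3 - <<'E'
from h import *
a=cv2.imread('pics/w9.png')[215:345,215:455];cv2.imwrite('pics/w9z.png',cv2.resize(a,None,fx=3.3,fy=3.3,interpolation=2))
E
```

```text
10.45 [ 0.4441 -0.0107  0.2029] [-0.3   0.06 -0.66]
tcp jig [-0.12527345  0.00165989  0.20306468]
```

View pics/w9z.png

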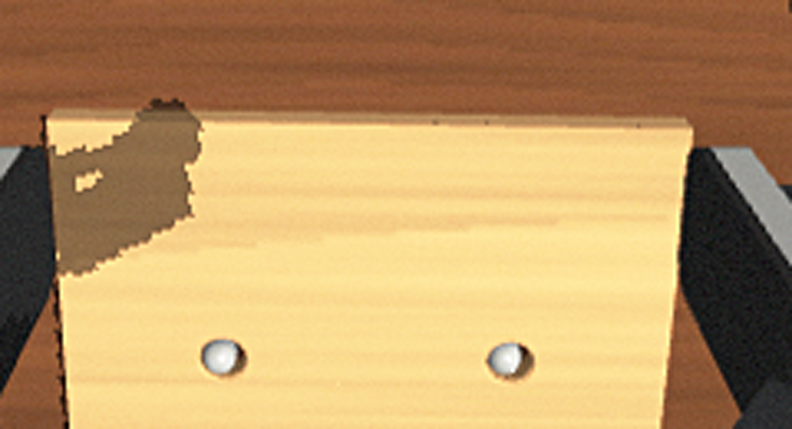

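Run:
```python
from workcell import job
print(job.close_job())
```

```text
the job is handed in; nothing more can be done
None
```

The panel is seated: both holes are over the pins and it lies flat on the deck. I handed the job in at about 10.5 s on the robot's clock. No verdict came back, so this rests on my own last checks.

**What I did:** With the fingers shut, I pushed the panel's front edge back until it met the fence, where the force reached about 8.5 N. I then pushed its left edge about 24 mm along the fence, until both holes dropped. It was never gripped or lifted. The arm was back above the deck with the fingers open, touching nothing.

**Last checks:**
- **Pins and holes:** the side, scene and wrist pictures all show both pin noses standing in the holes, about 1 mm off centre.
- **Height and tilt:** the fit to the pictures put the underside 16.9 mm above the table, against 18 mm for the deck. The slope was 0.014 ± 0.008 rad, with a limit of 0.025. I did not fit a separate tilt along the fence.
- **Position:** in my jig frame the panel came out 3 mm short of its place towards the fence and 1.3 mm to the left. The fence direction disagrees with the seated position, but the panel had also read about 3 mm short when pressed against the fence. I therefore put it down to an offset in my jig frame.
- **Skew:** about 1 degree, within the play of the holes.
- **Bystanders:** none looked moved in the pictures; I did not measure them.

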